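# Put the fitting-test panel in service

### The job

Put the air-test panel on the desk in service for the sample fitting: first turn the T-bar isolator clockwise, fully on to its stop (about a quarter turn), which draws the lock bolt out of the selector. Then turn the selector from its parked position until its pointer points squarely at the outlet with the tall barbed sample fitting, not at the one with the flat cap. Leave both so, let go, and leave the other things on the desk where they are.

Things in the scene. Friction and masses are not known exactly. Their poses are not given: they have to be found in the camera images.
- panel: Grey box bolted to the desk, 60 mm high; origin on the desk, z up, may stand turned; spans x -95..95, y -130..160 mm. On its level top: isolator axis at x 0, y -70 mm; selector axis at x 0, y 70; between them a flat steel lock bolt in a guide (up to 15 mm above the top); outlets at x 62.7 and -62.7, y 119.7; a gauge, 40 mm wide, 14 high, at x 66, y -100.
- isolator (a joint): Turn of the isolator: 0 = off (bar along the panel's x), growing clockwise seen from above to a hard stop at 1.571 = on (bar along the panel's y, in line with both controls). Starts at 0.05 to 0.4. Stays where left; takes about 0.15 N m. Its rack draws the lock bolt from the notch of the selector's disc, free only beyond about 1.35; with the selector off park the bolt cannot go back.
- isolator_grip (a point): Point on the isolator's axis at gripping height, 96 mm above the desk. The isolator is a symmetrical black bar, 78 mm long, 14 mm thick, with upright sides 28 mm high (78 to 106 mm above the desk), its middle on the axis. This point's x axis lies along the bar.
- selector (a joint): Turn of the selector: 0 = parked (pointer along the panel's +y, away from the isolator), growing clockwise seen from above (towards the panel's +x). Stops at -0.9 and 0.9, where the pointer aims at the outlet at x -62.7 and at x 62.7. Locked at 0 (some 0.06 rad of play) until the isolator is on; takes about 0.1 N m; stays where left.
- selector_grip (a point): Point on the selector's axis at gripping height, 96 mm above the desk. Black pointer handle, 14 mm thick, upright sides 28 mm high (78 to 106 mm above the desk), 33 mm from the axis to its pointed nose (thin pale line on top), 22 mm to its square tail; below it a notched steel disc, 74 mm wide, up to 71 mm above the desk. This point's y axis runs towards the nose.
- selector_aim (a point): Imaginary point on the pointer's line, 80 mm from the selector's axis beyond the nose: it comes over the outlet that the pointer aims at.
- sample_fitting: The sample under test: black plastic hose fitting with a hexagonal foot (30 mm across) and a slim barbed stem, 48 mm tall, fixed upright in one of the two outlets; origin in the middle of its foot, 64 mm above the desk.
- blank_cap: Flat round black cap, 40 mm diameter and 10 mm high, that closes the other outlet; origin in the middle of its underside, 64 mm above the desk.
- stapler: Bystander: black and grey stapler 140 x 36 mm, 45 mm high; origin under its middle, long along its x.
- tape_roll: Bystander: white ring-shaped tape roll, 92 mm diameter, 22 mm high, lying flat; origin under its middle.
- carton: Bystander: cardboard carton 70 x 100 mm, 45 mm high; origin under its middle.
- loose_coupler: Bystander: loose white plastic hose coupler, 38 mm diameter, 44 mm tall, standing; origin under its middle.

How it is judged (in metres and radians):
On the way, in this order (a step that is already met when the one before it is completed fails the run):
1. the isolator is on while the selector is still parked (value of joint isolator above 1.42 rad and value of joint selector between -0.15 and 0.15 rad), for 0.1 s.
2. the selector points at the sample fitting (value of joint isolator above 1.42 rad and horizontal distance between selector_aim and sample_fitting below 0.014 m), for 0.1 s.
At the end, for the whole second after the job is handed in: The isolator is on (within 0.15 rad of its stop) and the selector's pointer aims at the outlet with the sample fitting, within 10 degrees (the aim point within 14 mm of the fitting's axis), at rest (all of step 2 and velocity of joint selector between -0.05 and 0.05 rad/s); the robot touches nothing.
It fails at once if the stapler is pushed more than 25 mm from where it was (distance of stapler from where it was at the start of the episode above 0.025 m).
It fails at once if the tape roll is pushed more than 25 mm from where it was (distance of tape_roll from where it was at the start of the episode above 0.025 m).
It fails at once if the carton is pushed more than 25 mm from where it was (distance of carton from where it was at the start of the episode above 0.025 m).
It fails at once if the loose coupler is pushed more than 25 mm from where it was (distance of loose_coupler from where it was at the start of the episode above 0.025 m).
It also fails if it takes over 45 s, if anything falls off the work surface, if the arm or the gripper's body presses on something with over 40 N, if the wrist force passes 120 N, or if a joint passes its speed limit or range.

### The arm

A 7-joint arm with a two-finger parallel gripper is mounted at the origin on the work surface. World frame = base frame: x ahead of the robot, y to its left, z up, the work surface at z = 0. Lengths are in m, angles in degrees, forces in N, time in s.
With the tool pointing down it reaches from about 0.425 to 0.875 m from the base axis. Payload 4.7 kg.
Tool frame: the origin (TCP) lies midway between the tips of the shut fingers; the grasp point (between the pads) lies 19 mm behind it; z points along the fingers, y is the line along which they close (so a half turn about z gives the same grasp; the last joint's range is limited). The gripper opens to 87 mm and grips with 3 to 60 N. Pads are 19 mm wide; open, the fingers measure 117 mm over their backs; the gripper's body (75 mm by 190 mm) begins 51 mm behind the grasp point.
Start: joints at [-76.484, 18.392, -4.016, 83.108, 1.295, 78.541, -3.26], TCP at [0.143, 0.634, 0.223] pointing down, gripper open.
Joint ranges: [-163.93, 163.93], [-17.29, 119.83], [-79.2, 71.16], [3.27, 140.29], [-89.18, 269.18], [5.43, 117.66], [-154.24, 154.24]. Speed limits (degrees/s): [147.25, 147.25, 180, 180, 180, 180, 180].

### API

Orientations are given as [roll, pitch, yaw] about the fixed x, y, z axes, in that order (R = Rz(yaw) Ry(pitch) Rx(roll)).
In Python, from cell import env gives the robot as it stands. The module is installed in compiled form; this text tells all that it offers.
- The arm moves only by the tool step_arm, never from a script. Its argument "rows" is a list of rows, each an object with "angular": the turn, a rotation vector about the tool's x, y, z in units of pi rad (1.0 is pi rad), a list of three; "slide": the shift along the tool's x, y, z in units of 500 mm (1.0 is 500 mm), a list of three; "jaw": the opening, from 0 (shut) to 1 (fully open). A call has 1 to 10 rows; each row shifts and turns the commanded pose from where the row before left it, along the tool's axes as they then stand; what a row does not reach is not made up. A row lasts 1/8 s, in which the tool goes at most 62.5 mm and 10.7 degrees, less where a joint would pass 70% of its speed; a pose out of reach is approached as far as the arm can. A call with a number of a shift or a turn outside -1 to 1 is refused whole. A call with a gripper value outside its range is refused whole. The fingers move at their own pace and stop on an object; "newtons" is the grip in N (left out, the last holds). Time passes only in rows, so rows that do not move let the fingers close. It gives the time, the measured TCP pose, the force, the opening and the grip force at its end, in the units of the state.
- env.get_obs(): the state, without advancing time (a new reading comes with each control period).
- env.read_camera(name): name is "scene" or "top" or "wrist"; returns the picture (400x640x3 uint8, red, green, blue); there is no depth.
- env.camera_info(name): a dict with "fx", "fy", "cx", "cy" (pixels), "R" (3x3) and "t" (3): a world point X has camera coordinates R X + t. Camera axes: x right, y down, z forward; pixel columns grow to the right and rows downward; lengths in m; the calibration is good to about 2 mm. A picture is of the moment at which its call begins: read the wrist's pose just before it. camera_info takes no time and is no camera call; for the wrist camera it gives the pose at the moment of the call.
- env.sign_off(): hands the job in; it is judged then, once.
The state is a dict: "time_s": time; "qpos": joint angles; "joint_velocities": joint speeds; "effort": joint torques, N m; "tool_pos": TCP position; "tool_rot": TCP orientation; "force": force on the tool from outside, world axes, zero at the start; "wrist_torque": the same for the moment, N m; "grip_width": finger opening in m; "grasp_force": force on a finger pad.
Only numpy, scipy, OpenCV 4.12 (cv2) and the standard library are available. Lean on these libraries where they do the work, as an engineer would, in place of code of your own. Each camera call takes 0.05 s, during which the arm holds its last target. There are 200 camera calls.

## Working session

There is one attempt and no reset: what is moved stays moved. The work goes in short steps, Python scripts to look and compute and a tool call to move; the robot and the scene stay as the last step left them, time stands still between calls to the robot, and variables do not carry over. Pictures are saved under pics/ and viewed, at most 10 in all, crops included, and the job is handed in when it is done.

Besides the shell and the picture viewer there is one more tool, called after "Request:" in YAML: its name, and indented under it one key for each argument. step_arm: Moves the arm, as the interface text tells. Shifts and turns lie within -1 to 1; 1 stands for 500 mm of shift or pi rad of turn. Its arguments: {"type":"object","properties":{"rows":{"type":"array"},"newtons":{"type":"number"}},"required":["rows"]}

```bash
mkdir -p pics; python3 - <<'E'
from cell import env
import cv2,json,numpy as np
for n in("top","scene"):
    im=env.read_camera(n);cv2.imwrite(f"pics/{n}0.png",im[:,:,::-1])
    i=env.camera_info(n);print(n,{k:np.round(v,4).tolist() for k,v in i.items()})
o=env.get_obs();print(o['time_s'],o['tool_pos'],o['tool_rot'],o['grip_width'])
E
```

```text
top {'fx': 417.4408, 'fy': 417.4408, 'cx': 321.0909, 'cy': 205.6524, 'R': [[-0.0407, -0.9992, -0.0004], [-0.979, 0.0399, -0.2001], [0.2, -0.0078, -0.9798]], 't': [0.0569, 0.5848, 0.8587]}
scene {'fx': 399.0206, 'fy': 399.0206, 'cx': 317.3204, 'cy': 199.2193, 'R': [[0.7674, 0.6411, 0.002], [0.3897, -0.4641, -0.7955], [-0.5091, 0.6112, -0.606]], 't': [-0.491, -0.1449, 1.1274]}
0.1 [0.14292689 0.63357856 0.22157375] [-1.79900786e+02  5.24012718e-03  1.67294691e+02] 0.08741501337570413
```

View pics/top0.png

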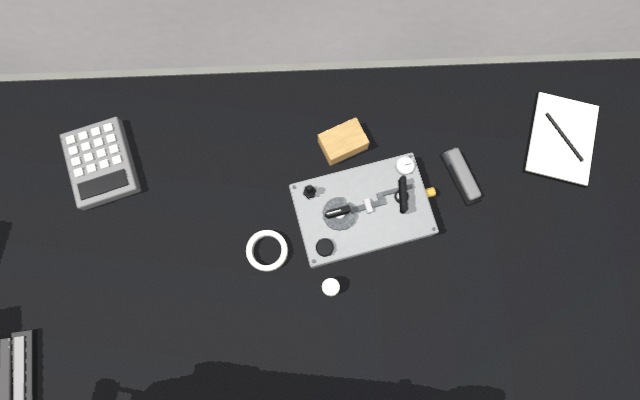

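View pics/scene0.png

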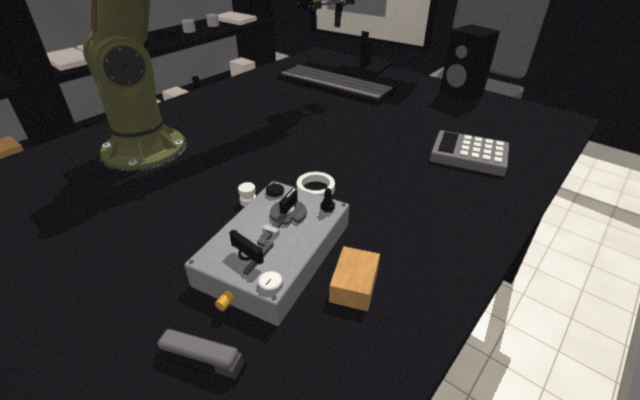

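The top view shows the panel with corners near (290,185), (412,153), (438,233) and (312,266). The isolator bar is at (403,195), the selector at (340,213), the barbed fitting at (310,191), the flat cap at (325,247) and the gauge at (405,165), so panel x points roughly along world +x. The fitting is on the panel's +x side, so the selector target is +0.9. The scene view agrees: isolator (246,245), selector (289,203), fitting (328,200).

```bash
cat > h.py <<'E'
import numpy as np,cv2
from cell import env
def ray(i,p):
    R=np.array(i['R']);t=np.array(i['t'])
    d=R.T@np.array([(p[0]-i['cx'])/i['fx'],(p[1]-i['cy'])/i['fy'],1.]);return -R.T@t,d/np.linalg.norm(d)
def plane(i,p,z):
    c,d=ray(i,p);return c+d*(z-c[2])/d[2]
def tri(a,b):
    (c1,d1),(c2,d2)=a,b
    s=np.linalg.lstsq(np.c_[d1,-d2],c2-c1,rcond=None)[0]
    p,q=c1+s[0]*d1,c2+s[1]*d2;return (p+q)/2,np.linalg.norm(p-q)
E
python3 - <<'E'
from h import *
T=cv2.imread('pics/top0.png');S=cv2.imread('pics/scene0.png');it=env.camera_info('top');js=env.camera_info('scene')
g=cv2.cvtColor(T,6)
m=(g>110).astype(np.uint8);m[:, :285]=0;m[:150]=0;m[270:]=0;m[:,442:]=0
hsv=cv2.cvtColor(T,cv2.COLOR_BGR2HSV);m[hsv[...,1]>80]=0
m=cv2.morphologyEx(m,cv2.MORPH_OPEN,np.ones((3,3)))
c=max(cv2.findContours(m,0,2)[0],key=cv2.contourArea);r=cv2.minAreaRect(c);print(r)
b=cv2.boxPoints(r);print([plane(it,p,.06).round(4).tolist() for p in b])
def blobs(I,box,th,tag):
    x0,y0,x1,y1=box;k=(cv2.cvtColor(I,6)[y0:y1,x0:x1]<th).astype(np.uint8)
    n,l,s,ce=cv2.connectedComponentsWithStats(k)
    for j in range(1,n):
        if s[j,4]>15:
            pts=np.argwhere(l==j)[:,::-1]+[x0,y0];q=cv2.minAreaRect(pts.astype(np.float32))
            print(tag,s[j].tolist(),(ce[j]+[x0,y0]).round(1),np.round(cv2.boxPoints(q),1).tolist())
blobs(T,(300,165,425,258),45,'T');blobs(S,(225,180,340,275),40,'S')
for n,I,bx in(("a",T,(280,145,445,275)),("b",S,(180,170,360,325))):
    x0,y0,x1,y1=bx;k=4 if n=="a" else 3.3
    cv2.imwrite(f'pics/{n}.png',cv2.resize(I[y0:y1,x0:x1],None,fx=k,fy=k,interpolation=cv2.INTER_CUBIC))
E
```

```text
((362.9949645996094, 208.6656494140625), (86.56778717041016, 133.23635864257812), 74.81416320800781)
[[0.6377, 0.1059, 0.06], [0.7072, -0.1863, 0.06], [0.5156, -0.219, 0.06], [0.4521, 0.0621, 0.06]]
T [118, 0, 7, 9, 25] [421.2 168.4] [[417.5, 165.5], [422.8999938964844, 163.6999969482422], [425.3999938964844, 171.1999969482422], [420.0, 173.0]]
T [121, 8, 4, 10, 17] [422.6 177.4] [[421.0, 173.0], [424.0, 173.0], [424.0, 182.0], [421.0, 182.0]]
T [99, 15, 5, 33, 51] [400.1 198.7] [[396.29998779296875, 180.3000030517578], [399.29998779296875, 180.0], [403.1000061035156, 212.0], [400.20001220703125, 212.3000030517578]]
T [6, 23, 8, 6, 27] [310.  190.7] [[305.79998779296875, 189.0], [312.79998779296875, 187.89999389648438], [313.6000061035156, 192.39999389648438], [306.6000061035156, 193.60000610351562]]
T [26, 46, 24, 7, 35] [338.2 214.3] [[326.0, 216.0], [349.0, 210.8000030517578], [349.3999938964844, 212.8000030517578], [326.5, 218.0]]
S [0, 0, 46, 43, 667] [236.9 195.7] [[225.0, 180.0], [270.0, 180.0], [270.0, 222.0], [225.0, 222.0]]
S [51, 0, 20, 6, 65] [287.7 181.6] [[276.0, 180.0], [295.0, 180.0], [295.0, 185.0], [276.0, 185.0]]
S [96, 0, 19, 32, 286] [330.5 198. ] [[319.29998779296875, 209.10000610351562], [330.0, 177.0], [344.70001220703125, 181.89999389648438], [334.0, 214.0]]
S [80, 2, 21, 7, 107] [315.3 185.2] [[305.0, 182.0], [325.0, 182.0], [325.0, 188.0], [305.0, 188.0]]
S [42, 4, 16, 13, 159] [274.4 190.1] [[267.0, 184.0], [282.0, 184.0], [282.0, 196.0], [267.0, 196.0]]
S [55, 11, 17, 23, 216] [287.7 202.7] [[275.5, 206.5], [293.0, 189.0], [301.0, 197.0], [283.5, 214.5]]
S [5, 51, 34, 33, 512] [246.4 247.8] [[221.5, 245.39999389648438], [232.5, 229.3000030517578], [267.3999938964844, 253.0], [256.3999938964844, 269.20001220703125]]
S [90, 59, 25, 36, 380] [329.6 261. ] [[314.5, 273.70001220703125], [338.5, 238.60000610351562], [349.8999938964844, 246.39999389648438], [325.8999938964844, 281.5]]
```

View pics/a.png

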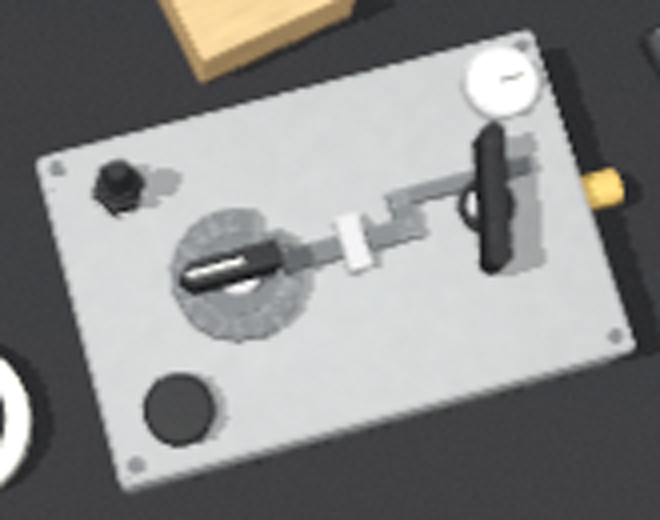

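View pics/b.png

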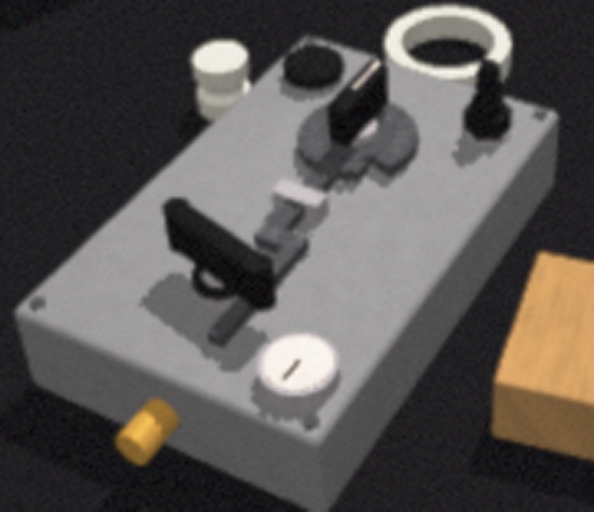

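Crop a (4x, offset 280,145) shows screws at (57,167), (522,45), (615,336) and (136,466), the bar from (491,125) to (494,270), and the pointer nose at (183,277) with tail at (280,255). Crop b (3.3x, offset 180,170) shows the bar's top edge from (175,203) to (268,268), the pointer's top line to its nose at (378,68), and screws at (38,303), (312,423) and (541,115).

```bash
python3 - <<'E'
from h import *
it=env.camera_info('top');js=env.camera_info('scene')
A=lambda p:(np.array(p)+.5)/4-.5+[280,145]
B=lambda p:(np.array(p)+.5)/3.3-.5+[180,170]
sc=np.array([plane(it,A(p),.06) for p in((57,167),(522,45),(615,336),(136,466))]);c=sc.mean(0)
for n,a,b in(("scrFarL gauge",(522,45),(312,423)),("scr +x+y",(57,167),(541,115)),("scr -x-y",(615,336),(38,303)),
 ("bar gauge end",(491,128),(268,268)),("bar other",(494,268),(176,204)),("nose",(184,277),(378,70)),("tail",(278,254),(334,113)),
 ("fit tip",(120,172),(488,66)),("cap",(181,408),(314,64))):
    p,e=tri(ray(it,A(a)),ray(js,B(b)));print(n,p.round(4),round(e,4))
# +x+y, +x-y, -x-y, -x+y
y=(sc[0]-sc[1]+sc[3]-sc[2]);x=(sc[0]+sc[1]-sc[2]-sc[3])
print(np.linalg.norm(x)/2,np.linalg.norm(y)/2)
th=(np.degrees(np.arctan2(x[1],x[0])),np.degrees(np.arctan2(-y[0],y[1])));print("yaw",th)
t=np.radians(np.mean(th));R=np.array([[np.cos(t),-np.sin(t)],[np.sin(t),np.cos(t)]])
o=c[:2]-R@[0,.015];print("o",o,"iso",o+R@[0,-.07],"sel",o+R@[0,.07],"fit",o+R@[.0627,.1197])
print("fit seen",plane(it,A((118,195)),.064),"sel disc",plane(it,A((242,275)),.071))
e1=plane(it,A((491,125)),.1);e2=plane(it,A((494,271)),.1);d=e1-e2
print("bar mid",(e1+e2)/2,np.linalg.norm(d),"yaw",np.degrees(np.arctan2(d[1],d[0])))
ci=env.camera_info('wrist');print({k:np.round(v,4).tolist() for k,v in ci.items()})
E
```

```text
scrFarL gauge [ 0.6928 -0.1713  0.0604] 0.0012
scr +x+y [0.6328 0.092  0.0604] 0.0012
scr -x-y [ 0.5259 -0.208   0.0603] 0.0012
bar gauge end [ 0.6341 -0.1404  0.1035] 0.0026
bar other [ 0.5593 -0.1364  0.1003] 0.0028
nose [0.56   0.0241 0.0993] 0.0013
tail [ 0.5703 -0.0252  0.1008] 0.0004
fit tip [0.6166 0.0567 0.1101] 0.0025
cap [0.4957 0.0294 0.0706] 0.002
0.17075481264046627 0.2696790515718861
yaw (np.float64(12.572115766404966), np.float64(12.80897779148289))
o [ 0.58246889 -0.07338141] iso [ 0.59784686 -0.14167137] sel [ 0.56709092 -0.00509145] fit [0.61734085 0.05716868]
fit seen [0.61422027 0.05824816 0.064     ] sel disc [ 0.56547415 -0.00729506  0.071     ]
bar mid [ 0.5963996 -0.1398839  0.1      ] 0.07909296897159773 yaw -3.4260185406123593
{'fx': 353.9338, 'fy': 353.9338, 'cx': 321.6304, 'cy': 199.7631, 'R': [[0.2205, 0.9754, -0.0006], [0.9407, -0.2125, 0.2644], [0.2577, -0.0588, -0.9644]], 't': [-0.6486, -0.0325, 0.3893]}
```

Measured: panel yaw is 12.7°, the isolator axis is at (0.5975,-0.141), the selector axis at (0.567,-0.005), and the bar yaw of -3.4° gives isolator ≈ 0.28 rad. Triangulated heights are 0.100–0.1035 m for the bar and 0.099–0.101 m for the pointer. Next I move above the isolator by a bowed path.

Request:
step_arm:
  rows:
    - {"slide": [-0.0724,-0.0419,0],"angular": [0,0,0],"jaw": 0.7}
    - {"slide": [-0.0724,-0.0419,0],"angular": [0,0,0],"jaw": 0.7}
    - {"slide": [-0.0724,-0.0419,0],"angular": [0,0,0],"jaw": 0.7}
    - {"slide": [-0.0724,-0.0419,0],"angular": [0,0,0],"jaw": 0.7}
    - {"slide": [-0.0724,-0.0419,0],"angular": [0,0,0],"jaw": 0.7}
    - {"slide": [-0.0724,-0.0419,0],"angular": [0,0,0],"jaw": 0.7}
    - {"slide": [-0.0724,-0.0419,0],"angular": [0,0,0],"jaw": 0.7}
    - {"slide": [-0.0724,-0.0419,0],"angular": [0,0,0],"jaw": 0.7}
    - {"slide": [-0.0724,-0.0419,0],"angular": [0,0,0],"jaw": 0.7}
    - {"slide": [-0.0724,-0.0419,0],"angular": [0,0,0],"jaw": 0.7}

```text
time_s: 1.35
tool_pos: [0.4507, 0.3489, 0.2222]
tool_rot: [-180.0, -0.0, 167.3]
force: [0.0, -0.1, 0.5]
grip_width: 0.0613
grasp_force: 0.0
```

Request:
step_arm:
  rows:
    - {"slide": [-0.0504,-0.0893,0],"angular": [0,0,0],"jaw": 0.7}
    - {"slide": [-0.0504,-0.0893,0],"angular": [0,0,0],"jaw": 0.7}
    - {"slide": [-0.0504,-0.0893,0],"angular": [0,0,0],"jaw": 0.7}
    - {"slide": [-0.0504,-0.0893,0],"angular": [0,0,0],"jaw": 0.7}
    - {"slide": [-0.0504,-0.0893,0],"angular": [0,0,0],"jaw": 0.7}
    - {"slide": [-0.0504,-0.0893,0],"angular": [0,0,0],"jaw": 0.7}
    - {"slide": [-0.0504,-0.0893,0],"angular": [0,0,0],"jaw": 0.7}
    - {"slide": [-0.0504,-0.0893,0],"angular": [0,0,0],"jaw": 0.7}
    - {"slide": [-0.0504,-0.0893,0],"angular": [0,0,0],"jaw": 0.7}
    - {"slide": [0,0,0],"angular": [0,0,0],"jaw": 0.7}

```text
time_s: 2.6
tool_pos: [0.5825, -0.0977, 0.2222]
tool_rot: [-179.8, 0.0, 166.8]
force: [0.3, 0.1, 0.0]
grip_width: 0.0606
grasp_force: 0.0
```

```bash
python3 - <<'E'
from h import *
import json
o=env.get_obs();i=env.camera_info('wrist');im=env.read_camera('wrist');cv2.imwrite('pics/w1.png',im[:,:,::-1])
json.dump({k:np.array(v).tolist() for k,v in i.items()},open('w1.json','w'))
print(o['tool_pos'],o['tool_rot'],o['qpos'])
pr=lambda X:(lambda c:(c[0]/c[2]*i['fx']+i['cx'],c[1]/c[2]*i['fy']+i['cy']))(np.array(i['R'])@np.array(X)+i['t'])
print("predict iso",pr((.5975,-.141,.106)),"sel",pr((.567,-.005,.106)))
E
```

```text
[ 0.58251969 -0.09769559  0.22224708] [-1.79818565e+02  1.00266286e-02  1.66811498e+02] [-21.07691047  12.04782736  32.43615012  93.08331426  -6.41688449
  76.78333701  89.06849829]
predict iso (np.float64(276.16409252592615), np.float64(222.3555113121933)) sel (np.float64(433.43542351085915), np.float64(148.98480331124657))
```

View pics/w1.png

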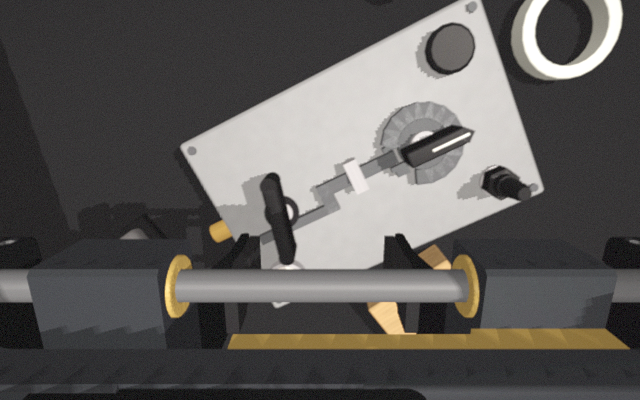

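The wrist view shows the bar's top from (269,177) to (287,262), middle (278,219), against a predicted (276,222), so the estimate holds to about 1–2 mm. Now I centre over it and align.

Request:
step_arm:
  rows:
    - {"slide": [-0.025,-0.0387,0],"angular": [0,0,0],"jaw": 0.5}
    - {"slide": [-0.024,-0.0387,0],"angular": [0,0,0],"jaw": 0.5}
    - {"slide": [0,0,0],"angular": [0,0,-0.028],"jaw": 0.5}
    - {"slide": [0,0,0],"angular": [0,0,-0.0265],"jaw": 0.5}
    - {"slide": [0,0,0],"angular": [0,0,0],"jaw": 0.5}

```text
time_s: 3.28
tool_pos: [0.5983, -0.1329, 0.2222]
tool_rot: [179.9, -0.0, 177.2]
force: [-0.2, -0.4, 0.7]
grip_width: 0.0435
grasp_force: 0.0
```

Request:
step_arm:
  rows:
    - {"slide": [0,-0.0162,0],"angular": [0,0,0],"jaw": 0.5}
    - {"slide": [0,0,0.07],"angular": [0,0,0],"jaw": 0.5}
    - {"slide": [0,0,0.07],"angular": [0,0,0],"jaw": 0.5}
    - {"slide": [0,0,0.05],"angular": [0,0,0],"jaw": 0.5}
    - {"slide": [0,0,0],"angular": [0,0,0],"jaw": 0.5}
    - {"slide": [0,0,0],"angular": [0,0,0],"jaw": 0.5}

```text
time_s: 4.03
tool_pos: [0.5986, -0.1434, 0.1288]
tool_rot: [-180.0, 0.1, 177.1]
force: [-0.0, -0.1, 1.1]
grip_width: 0.0437
grasp_force: 0.0
```

Request:
step_arm:
  rows:
    - {"slide": [0.002,0.004,0],"angular": [0,0,0],"jaw": 0.5}
    - {"slide": [0,0,0.05],"angular": [0,0,0],"jaw": 0.5}
    - {"slide": [0,0,0.043],"angular": [0,0,0],"jaw": 0.5}
    - {"slide": [0,0,0],"angular": [0,0,0],"jaw": 0.5}
    - {"slide": [0,0,0],"angular": [0,0,0],"jaw": 0.5}

```text
time_s: 4.65
tool_pos: [0.5979, -0.1412, 0.0825]
tool_rot: [-180.0, 0.1, 177.1]
force: [-0.5, 0.1, 0.2]
grip_width: 0.0435
grasp_force: 0.0
```

Request:
step_arm:
  newtons: 25
  rows:
    - {"slide": [0,0,0],"angular": [0,0,0],"jaw": 0}
    - {"slide": [0,0,0],"angular": [0,0,0],"jaw": 0}
    - {"slide": [0,0,0],"angular": [0,0,0],"jaw": 0}
    - {"slide": [0,0,0],"angular": [0,0,0],"jaw": 0}

```text
time_s: 5.15
tool_pos: [0.5971, -0.1404, 0.0812]
tool_rot: [180.0, 0.0, 177.1]
force: [-0.9, 1.0, 0.5]
grip_width: 0.0142
grasp_force: 24.8
```

Gripped at 14.2 mm with low side force. Turning clockwise.

Request:
step_arm:
  rows:
    - {"slide": [0,0,0],"angular": [0,0,0.0444],"jaw": 0}
    - {"slide": [0,0,0],"angular": [0,0,0.0444],"jaw": 0}
    - {"slide": [0,0,0],"angular": [0,0,0.0444],"jaw": 0}
    - {"slide": [0,0,0],"angular": [0,0,0.0444],"jaw": 0}
    - {"slide": [0,0,0],"angular": [0,0,0],"jaw": 0}

```text
time_s: 5.78
tool_pos: [0.5973, -0.1401, 0.0812]
tool_rot: [179.9, -0.0, 145.2]
force: [-0.0, 2.3, 1.6]
grip_width: 0.0137
grasp_force: 24.9
```

Request:
step_arm:
  rows:
    - {"slide": [0,0,0],"angular": [0,0,0.0444],"jaw": 0}
    - {"slide": [0,0,0],"angular": [0,0,0.0444],"jaw": 0}
    - {"slide": [0,0,0],"angular": [0,0,0.0444],"jaw": 0}
    - {"slide": [0,0,0],"angular": [0,0,0.0444],"jaw": 0}
    - {"slide": [0,0,0],"angular": [0,0,0.0444],"jaw": 0}
    - {"slide": [0,0,0],"angular": [0,0,0.011],"jaw": 0}
    - {"slide": [0,0,0],"angular": [0,0,0],"jaw": 0}

```text
time_s: 6.65
tool_pos: [0.5977, -0.1399, 0.0813]
tool_rot: [179.9, -0.1, 103.4]
force: [2.1, 4.5, 1.7]
grip_width: 0.0136
grasp_force: 24.9
```

```bash
python3 -c "
from cell import env
o=env.get_obs();print(o['tool_rot'],o['wrist_torque'],o['qpos'])"
```

```text
[ 1.79924916e+02 -5.56433432e-02  1.03393781e+02] [ 0.85216424 -0.33809131 -0.02593862] [-24.92486073  24.95700479  44.60413221  99.23724761 -19.38863071
  63.74218953  39.10978458]
```

Request:
step_arm:
  rows:
    - {"slide": [0,0,0],"angular": [0,0,0.011],"jaw": 0}
    - {"slide": [0,0,0],"angular": [0,0,0.011],"jaw": 0}
    - {"slide": [0,0,0],"angular": [0,0,0],"jaw": 0}

```text
time_s: 7.02
tool_pos: [0.5977, -0.14, 0.0813]
tool_rot: [179.9, -0.0, 99.4]
force: [2.5, 4.8, 1.9]
grip_width: 0.0145
grasp_force: 25.9
```

```bash
python3 -c "
from cell import env
o=env.get_obs();print(o['tool_rot'],o['wrist_torque'])"
```

```text
[ 1.79935249e+02 -3.12519058e-02  9.93781288e+01] [ 0.93883621 -0.43696985  0.62409   ]
```

The wrist moment rose to 0.62 N m, so the bar is on its stop. Release and lift.

Request:
step_arm:
  rows:
    - {"slide": [0,0,0],"angular": [0,0,0],"jaw": 0.5}
    - {"slide": [0,0,0],"angular": [0,0,0],"jaw": 0.5}
    - {"slide": [0,0,0],"angular": [0,0,0],"jaw": 0.5}
    - {"slide": [0,0,-0.06],"angular": [0,0,0],"jaw": 0.5}
    - {"slide": [0,0,-0.08],"angular": [0,0,0],"jaw": 0.5}
    - {"slide": [0,0,-0.08],"angular": [0,0,-0.0185],"jaw": 0.5}
    - {"slide": [0,0,0],"angular": [0,0,0],"jaw": 0.5}
    - {"slide": [0,0,0],"angular": [0,0,0],"jaw": 0.5}

```text
time_s: 8.02
tool_pos: [0.5965, -0.1412, 0.1904]
tool_rot: [-180.0, -0.0, 102.5]
force: [-0.8, -0.2, 0.4]
grip_width: 0.0438
grasp_force: 0.0
```

```bash
python3 - <<'E'
from h import *
o=env.get_obs();i=env.camera_info('wrist');im=env.read_camera('wrist');cv2.imwrite('pics/w2.png',im[:,:,::-1])
print(o['tool_pos'],o['tool_rot'])
pr=lambda X:(lambda c:np.round((c[0]/c[2]*i['fx']+i['cx'],c[1]/c[2]*i['fy']+i['cy'])))(np.array(i['R'])@np.array(X)+i['t'])
print("predict iso",pr((.5975,-.1402,.106)),"sel",pr((.5667,-.0037,.106)),"nose",pr((.5667-.00725,-.0037+.0322,.106)))
E
```

```text
[ 0.59645434 -0.14121866  0.1904135 ] [-1.79952911e+02 -1.93227306e-02  1.02516138e+02]
predict iso [323. 204.] sel [322. -13.] nose [322. -75.]
```

View pics/w2.png

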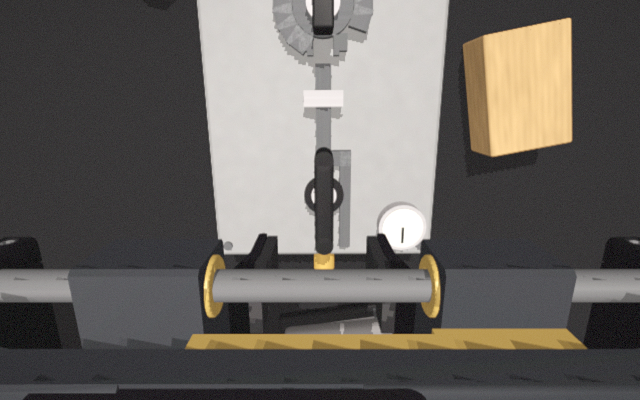

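The wrist view shows the bar lying straight along the panel's y, its top centred at (324,200). The bolt is drawn clear of the disc, and the selector tail at (322,20) is still parked. On to the selector.

Request:
step_arm:
  rows:
    - {"slide": [0.07,0,0],"angular": [0,0,0],"jaw": 0.5}
    - {"slide": [0.07,0,0],"angular": [0,0,0],"jaw": 0.5}
    - {"slide": [0.07,0.0013,0],"angular": [0,0,0],"jaw": 0.5}
    - {"slide": [0.071,0,0],"angular": [0,0,0],"jaw": 0.5}
    - {"slide": [0,0,0],"angular": [0,0,0],"jaw": 0.5}
    - {"slide": [0,0,0],"angular": [0,0,0],"jaw": 0.5}
    - {"slide": [0,0,0.06],"angular": [0,0,0],"jaw": 0.5}
    - {"slide": [0,0,0.06],"angular": [0,0,0],"jaw": 0.5}
    - {"slide": [0,0,0],"angular": [0,0,0],"jaw": 0.5}
    - {"slide": [0,0,0],"angular": [0,0,0],"jaw": 0.5}

```text
time_s: 9.32
tool_pos: [0.5677, -0.005, 0.1319]
tool_rot: [179.9, 0.0, 102.5]
force: [0.9, 0.8, -0.0]
grip_width: 0.0432
grasp_force: 0.0
```

Request:
step_arm:
  rows:
    - {"slide": [0.002,-0.0014,0],"angular": [0,0,0],"jaw": 0.5}
    - {"slide": [0,0,0.05],"angular": [0,0,0],"jaw": 0.5}
    - {"slide": [0,0,0.048],"angular": [0,0,0],"jaw": 0.5}
    - {"slide": [0,0,0],"angular": [0,0,0],"jaw": 0.5}
    - {"slide": [0,0,0],"angular": [0,0,0],"jaw": 0.5}

```text
time_s: 9.95
tool_pos: [0.5671, -0.0029, 0.0834]
tool_rot: [179.9, 0.0, 102.6]
force: [0.4, 0.2, 0.8]
grip_width: 0.0433
grasp_force: 0.0
```

Request:
step_arm:
  newtons: 25
  rows:
    - {"slide": [0,0,0],"angular": [0,0,0],"jaw": 0}
    - {"slide": [0,0,0],"angular": [0,0,0],"jaw": 0}
    - {"slide": [0,0,0],"angular": [0,0,0],"jaw": 0}
    - {"slide": [0,0,0],"angular": [0,0,0],"jaw": 0}

```text
time_s: 10.45
tool_pos: [0.5664, -0.0028, 0.0822]
tool_rot: [180.0, -0.0, 102.6]
force: [-0.2, 0.4, 1.5]
grip_width: 0.014
grasp_force: 25.0
```

Gripped. I turn it clockwise 51.6°, first 48° in six rows, then the rest.

Request:
step_arm:
  rows:
    - {"slide": [0,0,0],"angular": [0,0,0.0444],"jaw": 0}
    - {"slide": [0,0,0],"angular": [0,0,0.0444],"jaw": 0}
    - {"slide": [0,0,0],"angular": [0,0,0.0444],"jaw": 0}
    - {"slide": [0,0,0],"angular": [0,0,0.0444],"jaw": 0}
    - {"slide": [0,0,0],"angular": [0,0,0.0444],"jaw": 0}
    - {"slide": [0,0,0],"angular": [0,0,0.0444],"jaw": 0}
    - {"slide": [0,0,0],"angular": [0,0,0.018],"jaw": 0}
    - {"slide": [0,0,0],"angular": [0,0,0],"jaw": 0}

```text
time_s: 11.45
tool_pos: [0.5673, -0.0031, 0.0823]
tool_rot: [179.9, -0.1, 51.4]
force: [5.3, -0.6, -1.8]
grip_width: 0.0137
grasp_force: 25.0
```

```bash
python3 -c "
from cell import env
o=env.get_obs();print(o['tool_rot'],o['wrist_torque'])"
```

```text
[ 1.79864536e+02 -6.15879417e-02  5.13971947e+01] [-0.22011853 -0.74577846 -0.05662808]
```

The yaw is 51.4° against a 51.1° target. Release, lift and check.

Request:
step_arm:
  rows:
    - {"slide": [0,0,0],"angular": [0,0,0],"jaw": 0.5}
    - {"slide": [0,0,0],"angular": [0,0,0],"jaw": 0.5}
    - {"slide": [0,0,0],"angular": [0,0,0],"jaw": 0.5}
    - {"slide": [0,0,-0.06],"angular": [0,0,0],"jaw": 0.5}
    - {"slide": [0,0,-0.08],"angular": [0,0,0],"jaw": 0.5}
    - {"slide": [-0.06,0,-0.08],"angular": [0,0,0],"jaw": 0.5}
    - {"slide": [-0.1,0,-0.08],"angular": [0,0,0],"jaw": 0.5}
    - {"slide": [0,0,0],"angular": [0,0,0],"jaw": 0.5}
    - {"slide": [0,0,0],"angular": [0,0,0],"jaw": 0.5}

```text
time_s: 12.58
tool_pos: [0.5169, -0.0637, 0.231]
tool_rot: [-179.9, -0.1, 51.4]
force: [-0.0, 1.0, -1.2]
grip_width: 0.0437
grasp_force: 0.0
```

```bash
python3 - <<'E'
from h import *
im=env.read_camera('wrist');cv2.imwrite('pics/w3.png',im[:,:,::-1])
E
```

```text
(no output)
```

View pics/w3.png

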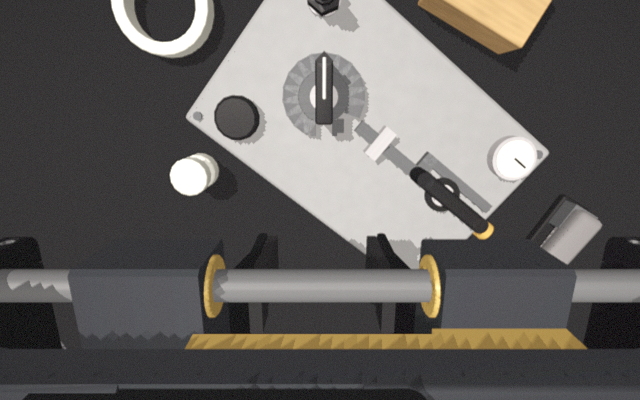

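The pointer line from (323,120) to (323,55) points straight at the fitting's foot at (323,5). The isolator bar is in line with the panel's y, and the gripper is clear.

```bash
python3 -c "
from cell import env
print(env.sign_off())"
```

```text
the job is handed in; nothing more can be done
None
```

The isolator is fully on at its stop, the selector points squarely at the sample fitting, the gripper is clear of everything, and the job was handed in at about 12.6 s; sign-off returned no verdict.

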